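Slide the sample carrier under the gantry and pin it

ROBOT

A 6-joint arm with a two-finger parallel gripper is mounted at the origin on a cart in front of the work surface, level with it; the furniture and walls round the work are solid. World frame = base frame: x ahead of the robot, y to its left, z up, the work surface at z = 0. Lengths are in m, angles in rad, forces in N, time in s.
With the tool pointing down it reaches from about 0.35 to 0.775 m from the base axis. Payload 5.5 kg.
Tool frame: the origin (TCP) lies midway between the tips of the shut fingers; the grasp point (between the pads) lies 19 mm behind it; z points along the fingers, x is the direction in which the jaws open and shut, and the axes are right-handed (so a half turn about z gives the same grasp; the last joint's range is limited). The gripper opens to 85 mm and grips with 20 to 120 N. Pads are 22 mm wide; open, the fingers measure 114 mm over their backs; the gripper's body (76 mm by 85 mm) begins 54 mm behind the grasp point. The pads swing forward as they close: fully open they stand 13 mm farther back than shut.
Start: joints at [-1.286, 0.313, 0.046, 1.304, 0, 1.431], TCP at [0.237, -0.524, 0.231] pointing down, gripper open.
Joint ranges: [-2.76, 2.76], [-0.86, 1.69], [-1.03, 1.26], [-2.2, 2.34], [-1.47, 1.5], [-3.14, 3.14]. Speed limits (rad/s): [2.57, 2.57, 3.14, 3.14, 3.14, 3.14].

INTERFACE

Orientations are given as a 3x3 rotation matrix whose columns are the frame's x, y, z axes.
In Python, from workcell import r, eyes gives the robot as it stands.
- The arm moves only by the shell command python3 -m jog 'ROWS' [OPENING] [FORCE]. ROWS is a JSON object of lists of equal length, an entry for each row: "linear": the shift along the tool's x, y, z normalised to -1 to 1, where 1 is 0.04 m, a list of three; "rot": the turn, a rotation vector about the tool's x, y, z normalised to -1 to 1, where 1 is 0.08 rad, a list of three. In form: {"linear": [[dx, dy, dz], ...], "rot": [[ax, ay, az], ...]}. A call has 1 to 5 rows; each row shifts and turns the commanded pose from where the row before left it, along the tool's axes as they then stand; what a row does not reach is not made up. A row lasts 1/12 s, in which the tool goes at most 41.7 mm and 7.16 degrees, less where a joint would pass 70% of its speed; a pose out of reach is approached as far as the arm can. A call with a number of a shift or a turn outside -1 to 1 is refused whole. A call with a gripper value outside its range is refused whole. OPENING is the gripper command: -1 is shut, 1 is fully open, values between are in proportion, set as the call begins (- or left out, the last holds). The fingers move at their own pace and stop on an object; FORCE is the grip in N (left out, the last holds). Time passes only in rows, so rows that do not move let the fingers close. It gives the time, the measured TCP pose, the force and the opening at its end, in the units of the state.
- r.sense(): the state, without advancing time (a new reading comes with each control period).
- eyes.read_camera(name): name is "side" or "top" or "wrist"; returns the picture (480x640x3 uint8, red, green, blue); there is no depth.
- eyes.camera_info(name): a dict with "intrinsics" (3x3 intrinsics, pixels), "k1" (the pictures are not rectified: a ray, as slopes to the right and down, at radius r is drawn at 1 + k1 r^2 times it, then the intrinsics apply), "R" (3x3) and "t" (3): a world point X has camera coordinates R X + t; the wrist camera has in their place "T_tool_cam" (4x4, takes a point from camera to tool coordinates, whose origin is the TCP and whose axes are the tool frame's). Camera axes: x right, y down, z forward; pixel columns grow to the right and rows downward; lengths in m; the calibration is good to about 2 mm. A picture is of the moment at which its call begins: read the wrist's pose just before it. camera_info takes no time and is no camera call.
- r.sign_off(): hands the job in, once; it reports no verdict.
Trained networks look in the newest picture that a camera, given by its name, has taken for a name from the list of things; names that differ only in an ending like _2 or _b are one class to them, and where a whole thing is asked for, a point or a joint stands for the part that bears it (a point fixed in the world has none). Each returns a list of dicts, best first, with "conf" (0 to 1); they miss things now and then, are a little off and sometimes report something else, mostly with a low value. They report only what shows in the picture. A call takes as long as a camera call.
- eyes.outline_of(target, camera): "region" (480x640 bool, what is visible of it) and "position" ([column, row] in pixels, amid what is visible of it).
The state is a dict: "time_s": time; "q": joint angles; "qvel": joint speeds; "joint_torque": joint torques, N m; "position": TCP position; "eef_rot": TCP orientation; "force": force on the tool from outside, world axes, zero at the start; "torque": the same for the moment, N m; "width": opening from 0.0 (shut) to 1.0 (fully open).
Only numpy, scipy, OpenCV 4.12 (cv2) and the standard library are available. Lean on these libraries where they do the work, as an engineer would, in place of code of your own. Each camera call takes 0.05 s, during which the arm holds its last target. There are 200 camera calls.

TASK

Draw the fixture's stop bolt right back, push the sample carrier along its track, keeping it down on the track, until its hole lies under the push pin in the gantry, and press the pin through carrier and base until its head sits down on the gantry. Only then swing the keeper fully over the pin's head. Leave the loose parts beside the fixture where they are.

Things in the scene. Friction and masses are not known exactly. Their poses are not given: they have to be found in the camera images.
- fixture: Fixed metal fixture on the worktop. Origin on the worktop below the pin's axis; z up, +y = feed direction of the carrier. Base 76 mm wide (x), y = -215 to +55, top z = 8 mm. Track 52 mm wide between rails, rail tops z = 20. The stop bolt crosses the track at y = -115; its guide beside the track, x = -69 to -37, is 34 mm high. The pin goes down the gantry at x = y = 0.
- carrier: Loose dark steel plate 50 (x) x 110 (y) x 10 mm, about 0.25 kg, in the track with 1 mm play each side, y along the fixture's y. Origin: centre of underside. Through hole 13 mm wide at y = +33; upright push block at y = -43, top 36 mm above the underside. Starts with the hole 68 to 100 mm short of the pin. Plain friction; stays where left; nothing stops it at the aligned place.
- carrier_hole (a point): Centre of the carrier's through hole, at the plate's upper face.
- carrier_block (a point): Centre of the top of the carrier's push block (32 mm across the track, 14 mm along it, 26 mm high below this point), 76 mm behind the hole. Pushing its rear (-y) face moves the carrier forward. The stop bolt bars its way until drawn back.
- stop_bolt (a joint): Slide of the stop bolt in m: 0 = fully across the track, 0.036 = drawn fully back; opens along the fixture's -x. Stiff by about 2.5 N of friction, stays where left. Starts at 0 to 0.006. It clears the push block from about 0.030 on.
- bolt_knob (a point): Centre of the top of the stop bolt's upright round knob, 12 mm in diameter over its upper 16 mm (8 mm stem for 10 mm below that); the bar below has its top at z = 34 mm, this point is at z = 60 mm. Push the knob along the fixture's -x to draw the bolt.
- pin (a joint): Downward travel of the captive push pin in m: 0 = fully up, 0.024 = home, head on the gantry. About 4 N of friction, no spring, stays where left. Starts at 0 to 0.006. Pin 10 mm in diameter, nose tapering over the last 8 mm to 4 mm: it draws in a hole up to about 3 mm off. Nose at z = 28 mm when fully up; the carrier's upper face is at z = 18 mm.
- pin_head (a point): Centre of the flat top of the pin's round head (24 mm in diameter, 8 mm thick), at z = 70 mm when the pin is fully up, 46 mm when home.
- gantry (a point): Centre of the gantry's top face, on the pin's axis, z = 38 mm. The gantry bridges the track: 88 mm across it (x), 36 mm along it, underside at z = 22 mm.
- keeper_pivot (a point): The keeper's upright pivot axis on the gantry, at x = -32, y = 0 mm in the fixture's frame.
- keeper (a joint): Angle of the keeper in rad: 0 = arm over the pin's axis, against its stop; grows anticlockwise seen from above to 1.7. Light friction (about 1 N at the peg), stays where left. Starts at 1.1 to 1.5, the arm sticking out towards the fixture's +y.
- keeper_peg (a point): Centre of the top of the upright round peg (10 mm in diameter, 20 mm high, top at z = 72 mm) on the end of the keeper, 50 mm from its pivot. The keeper is a flat steel arm 14 mm wide, z = 47 to 52 mm; at 0 it points along the fixture's +x. Push the peg clockwise (seen from above) to close it.
- brass_coupling: Bystander: stepped brass coupling, 22 mm across, 25 mm high, standing on the worktop beside the fixture. Origin: centre of underside.
- thumb_nut: Bystander: pale round thumb nut, 26 mm across, 17 mm high, on the worktop beside the fixture. Origin: centre of underside.
- fixture_block_b: Bystander: small pale metal block, 25 x 40 x 21 mm, on the worktop beside the fixture. Origin: centre of underside.

How it is judged:
By the outcome, as a careful person would: the job done as asked, in the order asked, and still so for the second after the job is handed in, with the robot touching nothing.
It also fails if it takes over 54 s, if anything falls off the work surface, if the arm or the gripper's body presses on something with over 40 N, if the wrist force passes 120 N, or if a joint passes its speed limit or range.

## Working session

There is one attempt and no reset: what is moved stays moved. The work goes in short steps, Python scripts to look and compute and a shell command to move; the robot and the scene stay as the last step left them, time stands still between calls to the robot, and variables do not carry over. Pictures are saved under pics/ and viewed, about 8 in all and at most 12, crops included, and the job is handed in when it is done.

```bash
mkdir -p pics; ls; python3 - <<'E'
from workcell import r, eyes
import cv2, numpy as np
s=r.sense(); print(s['time_s'],s['position'],s['eef_rot'],s['force'],s['width'])
a=[eyes.read_camera(n) for n in('side','top')]
for n in ('side','top','wrist'):
    print(n,eyes.camera_info(n))
for i,n in enumerate(('side','top')): cv2.imwrite(f'pics/{n}0.png',a[i][:,:,::-1])
for n in('side','top'):
  for t in ['fixture','carrier','carrier_hole','carrier_block','stop_bolt','bolt_knob','pin_head','pin','gantry','keeper_peg','keeper_pivot','keeper']:
    try:
        o=eyes.outline_of(t,n); print(n,t,[(round(d['conf'],2),np.round(d['position'],1).tolist(),int(d['region'].sum())) for d in o[:2]])
    except Exception as e: print(n,t,repr(e)[:100])
print(r.sense()['time_s'])
E
```

```text
pics
0.0 [ 0.23684576 -0.52340523  0.23040188] [[ 4.12172395e-01 -9.11105740e-01 -4.96340523e-04]
 [-9.11104095e-01 -4.12172606e-01  1.75271144e-03]
 [-1.80148342e-03 -2.70201391e-04 -9.99998341e-01]] [-0.21468743  0.65102433  0.24450562] 0.9954006579275683
side {'intrinsics': array([[582.32687635,   0.        , 320.22191222],
       [  0.        , 582.32687635, 252.68832417],
       [  0.        ,   0.        ,   1.        ]]), 'k1': -0.0351892181429243, 'R': array([[ 0.76629883, -0.64244349,  0.0072429 ],
       [-0.438303  , -0.53097871, -0.72522554],
       [ 0.46976225,  0.5525649 , -0.68847328]]), 't': array([-0.30300941,  0.28178156,  0.65699789])}
top {'intrinsics': array([[467.83198668,   0.        , 325.88307577],
       [  0.        , 467.83198668, 244.09979057],
       [  0.        ,   0.        ,   1.        ]]), 'k1': 0.027159128724356347, 'R': array([[ 0.04913252, -0.99877577, -0.00574108],
       [-0.97613803, -0.04680004, -0.21204786],
       [ 0.21151958,  0.01602253, -0.97724242]]), 't': array([0.07125132, 0.46025493, 0.83790256])}
wrist {'intrinsics': array([[362.
[... 1070 characters left out ...]
eper_pivot [(0.67, [352.4, 285.8], 6931)]
side keeper [(0.79, [305.0, 231.3], 336)]
top fixture [(0.64, [344.0, 235.4], 4187)]
top carrier [(0.73, [372.7, 233.0], 1230)]
top carrier_hole [(0.93, [368.0, 231.4], 1183)]
top carrier_block [(0.69, [369.8, 230.3], 1208)]
top stop_bolt [(0.66, [418.3, 267.0], 162), (0.46, [378.1, 240.4], 227)]
top bolt_knob [(0.56, [385.3, 241.8], 176), (0.16, [274.6, 219.1], 87)]
top pin_head [(0.51, [418.7, 268.2], 155), (0.44, [320.9, 223.8], 128)]
top pin [(0.48, [320.8, 228.9], 113)]
top gantry [(0.6, [346.8, 233.9], 4201)]
top keeper_peg [(0.63, [309.1, 235.1], 243)]
top keeper_pivot [(0.69, [355.8, 231.0], 4352)]
top keeper [(0.65, [311.4, 237.1], 231)]
1.3
```

```bash
python3 - <<'E'
import cv2, numpy as np
a=cv2.imread('pics/side0.png')[190:390,250:490]; b=cv2.imread('pics/top0.png')[170:310,240:470]
cv2.imwrite('pics/c1.png',cv2.resize(a,None,fx=3,fy=3,interpolation=cv2.INTER_CUBIC))
cv2.imwrite('pics/c2.png',cv2.resize(b,None,fx=3.4,fy=3.4,interpolation=cv2.INTER_CUBIC))
E
```

```text
(no output)
```

View pics/c1.png

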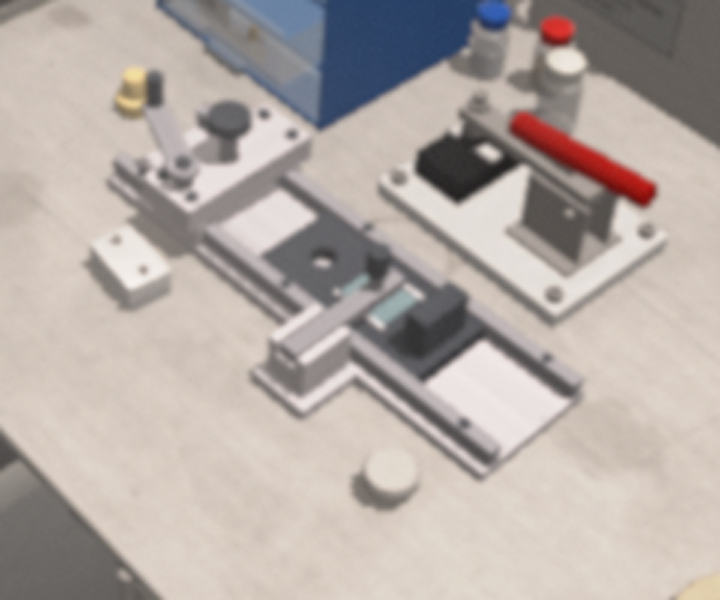

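View pics/c2.png

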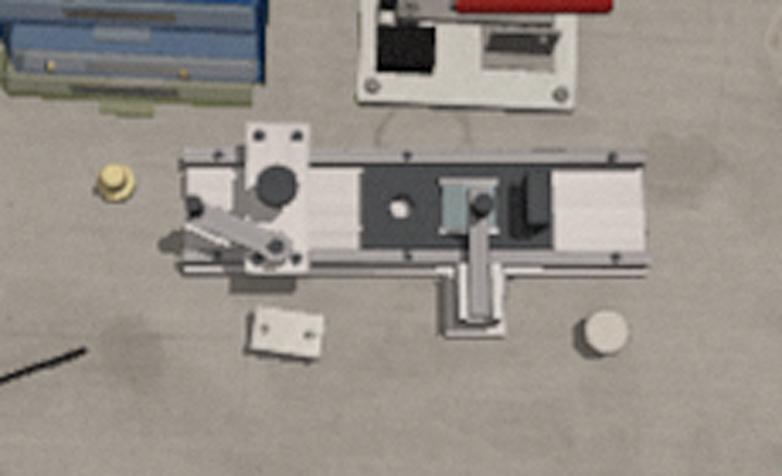

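```bash
cat > h.py <<'E'
import numpy as np, cv2
from scipy.optimize import least_squares
from scipy.spatial.transform import Rotation as Ro
from workcell import r, eyes
def proj(Xw,cam,s=None):
    c=eyes.camera_info(cam)
    if cam=='wrist':
        T=c['T_tool_cam']; p=(np.asarray(Xw)-s['position'])@s['eef_rot']; p=(p-T[:3,3])@T[:3,:3]
    else: p=np.asarray(Xw)@c['R'].T+c['t']
    u=p[...,:2]/p[...,2:]; u=u*(1+c['k1']*(u**2).sum(-1,keepdims=True))
    K=c['intrinsics']; return u@K[:2,:2].T+K[:2,2]
def ray(px,cam,z,s=None):
    "world point at height z seen at px"
    f=lambda xy: proj(np.array([xy[0],xy[1],z]),cam,s)-np.array(px)
    return least_squares(f,[0.5,0.],x_scale=.1).x
E
cat > fit.py <<'E'
from h import *
S=lambda x,y:(x/3+250,y/3+190); T=lambda x,y:(x/3.4+240,y/3.4+170)
def pts(v):
    X,Y,a,pin,b,k,cy=v
    L=[(0,0,.07-pin),(b0:=-b,-.115,.06),(-.032+.05*np.cos(k),.05*np.sin(k),.072),(0,cy+.033,.018),(0,cy-.043,.044),
     (.044,.018,.038),(.044,-.018,.038),(-.044,-.018,.038),(-.038,-.215,0),(.038,-.215,.02)]
    L=np.array(L); c,s=np.cos(a),np.sin(a)
    return np.c_[X+c*L[:,0]-s*L[:,1],Y+s*L[:,0]+c*L[:,1],L[:,2]]
n=None
side=[S(228,116),S(380,252),S(153,76),S(323,259),S(442,300),n,S(311,140),S(190,210),S(482,476),S(580,384)]
top=[T(278,186),T(482,203),T(194,207),T(400,208),T(538,200),T(246,124),T(309,124),T(309,271),T(648,275),T(645,151)]
def res(v):
    P=pts(v); out=[]
    for cam,O in(('side',side),('top',top)):
        q=proj(P,cam)
        for i,o in enumerate(O): out+=list(q[i]-o) if o else []
    return np.array(out)
f=least_squares(res,[.5,.0,0,0.003,0.003,1.3,-.115],x_scale=[.1,.1,.1,.01,.01,.1,.1],loss='soft_l1')
np.set_printoptions(suppress=True,precision=4)
print(f.x); print(res(f.x).reshape(-1,2).round(1).tolist()); print(pts(f.x)[:5])
E
python3 fit.py
```

```text
[ 0.4911  0.1028  0.0442  0.0028  0.0076  1.1512 -0.1049]
[[-0.7, 0.2], [-1.0, 0.0], [-0.9, 0.2], [-1.0, -0.4], [-2.2, 1.4], [-0.8, -0.7], [-1.5, 1.8], [-1.2, 3.8], [2.6, -2.8], [0.0, -1.0], [1.0, -0.9], [0.1, -1.8], [0.8, -1.0], [0.7, -1.8], [0.6, -0.7], [0.5, -0.7], [0.4, 0.2], [-0.6, 0.2], [0.8, -2.8]]
[[ 0.4911  0.1028  0.0672]
 [ 0.4886 -0.0124  0.06  ]
 [ 0.4775  0.1479  0.072 ]
 [ 0.4943  0.031   0.018 ]
 [ 0.4976 -0.0449  0.044 ]]
```

```bash
cat > go.py <<'E'
import sys
from h import *
F=np.array([.4911,.1028]); a=.0442
import json,os
if os.path.exists('F.json'): F0,F1,a=json.load(open('F.json')); F=np.array([F0,F1])
def fx(p): # world->fixture
    d=np.asarray(p)[:2]-F; c,s=np.cos(a),np.sin(a); return np.array([c*d[0]+s*d[1],-s*d[0]+c*d[1]])
def w(x,y,z): c,s=np.cos(a),np.sin(a); return np.array([F[0]+c*x-s*y,F[1]+s*x+c*y,z])
if __name__=='__main__':
    s=r.sense(); np.set_printoptions(suppress=True,precision=4)
    print('t',s['time_s'],'fix mm',(fx(s['position'])*1e3).round(1),'z',round(s['position'][2]*1e3,1),'F',s['force'].round(1),'w',round(s['width'],2))
    Rt=np.c_[w(0,-1,0)-w(0,0,0),w(-1,0,0)-w(0,0,0),[0,0,-1]]
    print('rot units to nominal',(Ro.from_matrix(s['eef_rot'].T@Rt).as_rotvec()/.08).round(2))
    if len(sys.argv)>3:
        d=w(*[float(v)/1e3 for v in sys.argv[1:4]])-s['position']
        print('units',(s['eef_rot'].T@d/.04).round(3))
E
python3 -m jog '{"linear":[[0,0,0],[0,0,0],[0,0,0],[0,0,0],[0,0,0]],"rot":[[0,0,0.95],[0,0,0.95],[0,0,0.95],[0,0,0.95],[0,0,0.95]]}' -1 40; python3 go.py 24 -115 150
```

```text
time_s: 1.72
position: [0.237, -0.5239, 0.2313]
eef_rot: [[0.041, -0.999, 0.0], [-0.999, -0.041, -0.0], [0.0, -0.0, -1.0]]
force: [0.8, 0.3, -0.1]
width: 0.3
t 1.7167 fix mm [-281.6 -614.9] z 231.3 F [ 0.8  0.3 -0.1] w 0.3
rot units to nominal [-0.   -0.   -0.04]
units [-12.522  -7.599   2.032]
```

```bash

python3 -m jog '{"linear":[[-0.83,-0.5,0],[-0.83,-0.5,0],[-0.83,-0.5,0],[-0.83,-0.5,0],[-0.83,-0.5,0]],"rot":[[0,0,0],[0,0,0],[0,0,0],[0,0,0],[0,0,0]]}' >/dev/null
python3 -m jog '{"linear":[[-0.83,-0.5,0],[-0.83,-0.5,0],[-0.83,-0.5,0],[-0.83,-0.5,0],[-0.83,-0.5,0]],"rot":[[0,0,0],[0,0,0],[0,0,0],[0,0,0],[0,0,0]]}' >/dev/null
python3 -m jog '{"linear":[[-0.83,-0.5,0.1],[-0.83,-0.5,0.1],[-0.83,-0.5,0.1],[-0.83,-0.5,0.1],[0,0,0]],"rot":[[0,0,0],[0,0,0],[0,0,0],[0,0,0],[0,0,0]]}'
python3 go.py 24 -115 150
python3 - <<'E'
from go import *
s=r.sense(); im=eyes.read_camera('wrist')[:,:,::-1].copy()
pts={'knob':w(-.005,-.115,.06),'pin':w(0,0,.067),'hole':w(0,-.072,.018),'block':w(0,-.148,.044),'g1':w(.044,-.018,.038),'g2':w(-.044,-.018,.038),'b1':w(-.038,-.215,.008),'b2':w(.038,-.215,.008),'peg':w(-.012,.046,.072)}
for k,p in pts.items():
    u=proj(p,'wrist',s); print(k,u.round(0))
    cv2.drawMarker(im,tuple(int(v) for v in u.round()),(0,0,255),cv2.MARKER_CROSS,9,1)
cv2.imwrite('pics/w1.png',im)
E
```

```text
time_s: 2.97
position: [0.4978, -0.0416, 0.2146]
eef_rot: [[0.052, -0.999, 0.001], [-0.999, -0.052, 0.002], [-0.002, -0.001, -1.0]]
force: [-0.2, -0.3, -0.8]
width: -0.0
t 2.9667 fix mm [   0.3 -144.6] z 214.6 F [-0.2 -0.3 -0.8] w -0.0
rot units to nominal [-0.01  0.03  0.1 ]
units [-0.731 -0.595  1.617]
knob [293. 224.]
pin [154. 219.]
hole [252. 208.]
block [332. 214.]
g1 [184. 163.]
g2 [193. 258.]
b1 [398. 244.]
b2 [402. 168.]
peg [ 99. 234.]
```

View pics/w1.png

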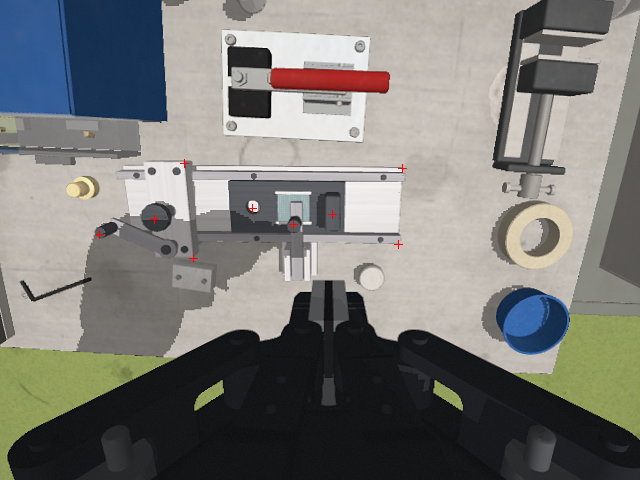

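```bash

python3 -m jog '{"linear":[[-0.73,-0.6,0.3],[0,0,0.9],[0,0,0.9],[0,0,0.9],[0,0,0.9]],"rot":[[0,0,0.1],[0,0,0],[0,0,0],[0,0,0],[0,0,0]]}' >/dev/null
python3 -m jog '{"linear":[[0,0,0.2],[0,0,0]],"rot":[[0,0,0],[0,0,0]]}' >/dev/null; python3 go.py 24 -115 46
```

```text
t 3.6 fix mm [  19.3 -121. ] z 49.0 F [-0.7 -0.1  0.3] w -0.0
rot units to nominal [ 0.08  0.01 -0.11]
units [-0.151 -0.116  0.074]
```

```bash

python3 -m jog '{"linear":[[-0.15,0,0.07],[0,0.25,0],[0,0.25,0],[0,0.25,0],[0,0.1,0]],"rot":[[0,0,0],[0,0,0],[0,0,0],[0,0,0],[0,0,0]]}' ; python3 go.py -19 -115 46
```

```text
time_s: 4.02
position: [0.4842, -0.0124, 0.0502]
eef_rot: [[0.037, -0.999, 0.003], [-0.999, -0.037, -0.001], [0.001, -0.003, -1.0]]
force: [2.6, -0.0, 3.3]
width: 0.004
t 4.0167 fix mm [ -12.  -114.7] z 50.2 F [ 2.6 -0.   3.3] w 0.0
rot units to nominal [-0.04 -0.01 -0.09]
units [0.008 0.174 0.104]
```

```bash

python3 -m jog '{"linear":[[0,0.1,0],[0,0.1,0],[0,0.05,0],[0,0.05,0],[0,0,0]],"rot":[[0,0,0],[0,0,0],[0,0,0],[0,0,0],[0,0,0]]}' ; python3 go.py -19 -115 46
```

```text
time_s: 4.43
position: [0.4721, -0.0126, 0.0485]
eef_rot: [[0.037, -0.999, -0.0], [-0.999, -0.037, -0.0], [0.0, 0.0, -1.0]]
force: [2.1, -0.7, 1.5]
width: -0.0
t 4.4333 fix mm [ -24.1 -114.4] z 48.5 F [ 2.1 -0.7  1.5] w -0.0
rot units to nominal [ 0.   -0.   -0.09]
units [ 0.014 -0.128  0.063]
```

```bash

for i in 1 2; do python3 -m jog '{"linear":[[0,0.07,0],[0,0.07,0],[0,0,0]],"rot":[[0,0,0],[0,0,0],[0,0,0]]}' >/dev/null; python3 go.py | head -1; done
python3 - <<'E'
from go import *
s=r.sense(); im=eyes.read_camera('top')[:,:,::-1]
cv2.imwrite('pics/t2.png',cv2.resize(im[180:290,250:450],None,fx=4,fy=4,interpolation=cv2.INTER_CUBIC))
im=eyes.read_camera('wrist')[:,:,::-1]; cv2.imwrite('pics/w2.png',im)
E
```

```text
t 4.6833 fix mm [ -24.8 -114.5] z 48.9 F [13.9  1.3 -8.2] w 0.0
t 4.9333 fix mm [ -25.2 -114.7] z 49.8 F [ 24.5   4.  -16.3] w -0.0
```

View pics/w2.png

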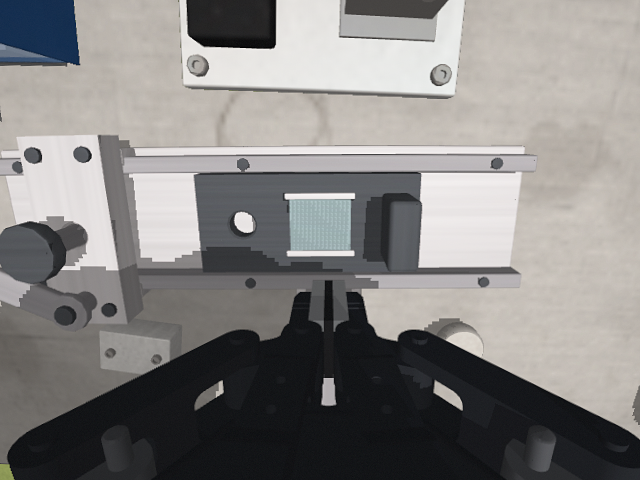

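```bash

python3 -m jog '{"linear":[[0,-0.5,0],[0,-0.2,-0.4],[0,0,-0.5],[0.8,0,0],[0.8,0,0]],"rot":[[0,0,0],[0,0,0],[0,0,-0.05],[0,0,0],[0,0,0]]}' >/dev/null; python3 go.py 0 -180 26
python3 -m jog '{"linear":[[0,0,0],[0,0,0]],"rot":[[0,0,0],[0,0,0]]}' >/dev/null; python3 go.py 0 -180 26
```

```text
t 5.45 fix mm [  -7.6 -177.7] z 84.7 F [ 0.8 -1.2  0.4] w 0.0
rot units to nominal [0.02 0.   0.01]
units [ 0.057 -0.192  1.466]
t 5.6167 fix mm [  -8.5 -179.3] z 83.6 F [-0.4  0.1 -0.4] w -0.0
rot units to nominal [ 0.03  0.01 -0.08]
units [ 0.019 -0.215  1.439]
```

```bash

python3 -m jog '{"linear":[[0,-0.22,0.5],[0,0,0.5],[0,0,0.4],[0,0,0.04],[0,0,0]],"rot":[[0,0,0],[0,0,0],[0,0,0],[0,0,0],[0,0,0]]}' >/dev/null; python3 go.py 0 -160 26
python3 -m jog '{"linear":[[-0.2,0,0],[-0.2,0,0],[-0.2,0,0],[-0.2,0,0],[-0.2,0,0]],"rot":[[0,0,0],[0,0,0],[0,0,0],[0,0,0],[0,0,0]]}' >/dev/null; python3 go.py 0 -125 26
```

```text
t 6.0333 fix mm [  -0.6 -176.9] z 25.4 F [-0.  -0.6  0.7] w 0.0
rot units to nominal [ 0.06  0.02 -0.03]
units [-0.424 -0.014 -0.014]
t 6.45 fix mm [   2.4 -138. ] z 27.8 F [-0.  -3.5  1.8] w -0.0
rot units to nominal [-0.02 -0.02 -0.04]
units [-0.326  0.062  0.045]
```

```bash

python3 -m jog '{"linear":[[0,0,0]],"rot":[[0,0,0]]}' >/dev/null; python3 go.py
python3 - <<'E'
from go import *
s=r.sense(); im=eyes.read_camera('wrist')[:,:,::-1].copy(); cv2.imwrite('pics/w3raw.png',im)
for cy in (-.05,-.04,-.03): print(cy,proj(w(0,cy,.018),'wrist',s).round(0), proj(w(0,cy-.076,.044),'wrist',s).round(0))
for k,p in {'g1':w(.044,-.018,.038),'g2':w(-.044,-.018,.038),'b1':w(-.038,-.215,.008),'hole':w(0,-.04,.018),'pin':w(0,0,.067)}.items():
    u=proj(p,'wrist',s); print(k,u.round(1)); cv2.drawMarker(im,tuple(int(v) for v in u.round()),(0,0,255),cv2.MARKER_CROSS,9,1)
cv2.imwrite('pics/w3.png',im)
o=eyes.outline_of('carrier','wrist'); print([(d['conf'],d['position']) for d in o[:1]])
E
```

```text
t 6.5333 fix mm [   1.8 -136.7] z 27.4 F [-0.2  0.  -0.9] w -0.0
rot units to nominal [-0.01  0.01 -0.02]
-0.05 [140. 294.] [299. 323.]
-0.04 [119. 294.] [274. 323.]
-0.03 [ 99. 293.] [248. 322.]
g1 [ 17.6 210.1]
g2 [ 64.9 400.9]
b1 [478.2 352.1]
hole [119.4 293.5]
pin [-66.5 352.1]
[(0.75, [180.9, 282.2])]
```

View pics/w3.png

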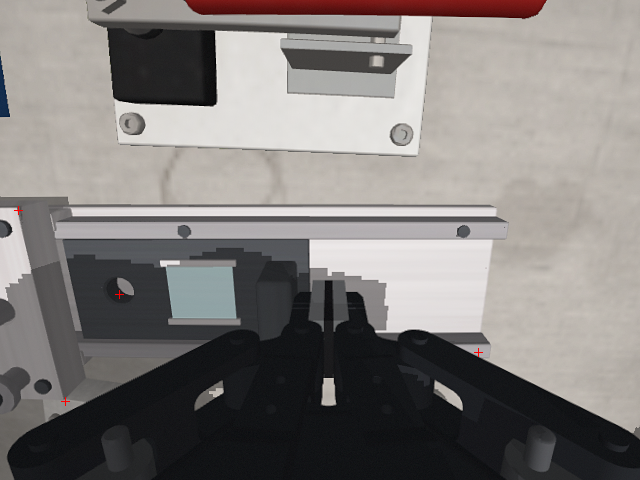

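```bash
python3 - <<'E'
import cv2
im=cv2.imread('pics/w3raw.png')[190:410,0:180]
cv2.imwrite('pics/w3c.png',cv2.resize(im,None,fx=2.7,fy=2.7,interpolation=cv2.INTER_CUBIC))
g=cv2.cvtColor(cv2.imread('pics/w3raw.png'),cv2.COLOR_BGR2GRAY)
print(g[282:300:2,98:142:2])
E
```

```text
[[ 52  52  52  51  42  39  32  32  35  43 134 130 130 130 132 128  47  51
   54  52  52  52]
 [ 51  50  52  44  43  34  36  32  34  30 114 129 129 128 128 129 125  49
   51  52  51  52]
 [ 52  52  50  44  43  33  33  33  35  32 100 129 127 126 127 127 129  78
   53  54  53  52]
 [ 51  50  52  44  37  34  33  35  33  34  32 116 128 127 128 127 127 133
   48  51  52  52]
 [ 50  52  51  42  42  34  32  34  34  35  33  32 125 128 129 128 129 132
   43  50  51  49]
 [ 53  53  53  46  48  33  35  34  34  33  33  34  32 126 134 132 132 134
   40  50  52  51]
 [ 52  52  52  49  45  32  33  33  34  37  33  36  34  32  38 107 138 138
   45  53  52  52]
 [ 52  51  53  52  45  44  33  34  36  36  34  36  37  34  36  36  34  38
   48  52  53  53]
 [ 50  49  49  51  48  45  46  32  35  36  35  36  37  37  37  37  39  45
   49  51  53  50]]
```

View pics/w3c.png

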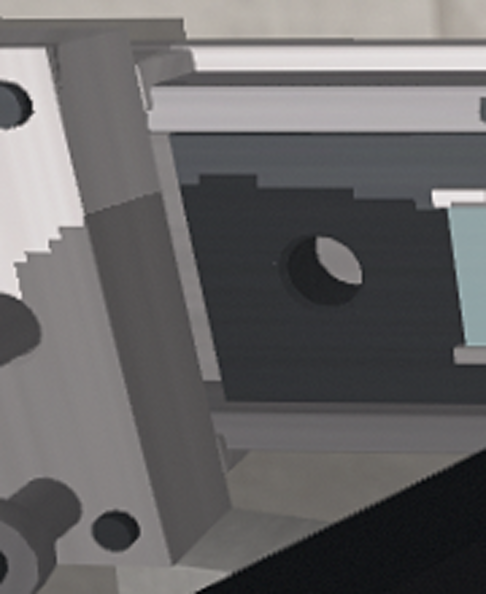

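```bash

python3 -m jog '{"linear":[[-0.2,0.04,0],[-0.2,0,0],[-0.2,0,0],[-0.15,0,0],[0,0,0]],"rot":[[0,0,0],[0,0,0],[0,0,0],[0,0,0],[0,0,0]]}' >/dev/null; python3 go.py 0 -96.7 26
python3 -m jog '{"linear":[[0,0,0]],"rot":[[0,0,0]]}' >/dev/null; python3 go.py 0 -96.7 26
```

```text
t 7.05 fix mm [   0. -107.] z 26.9 F [ 0.3  0.2 -0.1] w -0.0
rot units to nominal [ 0.    0.01 -0.02]
units [-0.258  0.001  0.022]
t 7.1333 fix mm [  -0.2 -107.5] z 26.7 F [ 0.1  0.5 -0.6] w -0.0
rot units to nominal [ 0.01  0.01 -0.03]
units [-0.271 -0.004  0.017]
```

```bash

python3 -m jog '{"linear":[[-0.1,0,0],[-0.08,0,0],[-0.05,0,0],[-0.03,0,0],[0,0,0]],"rot":[[0,0,0],[0,0,0],[0,0,0],[0,0,0],[0,0,0]]}' >/dev/null; python3 go.py 0 -96.7 26
python3 - <<'E'
from go import *
s=r.sense(); im=eyes.read_camera('wrist')[:,:,::-1].copy(); cv2.imwrite('pics/w4raw.png',im)
t=eyes.read_camera('top')[:,:,::-1]; cv2.imwrite('pics/t4.png',t); sd=eyes.read_camera('side')[:,:,::-1]; cv2.imwrite('pics/s4.png',sd)
# expected: block front top edge y=-.069 (z .044), carrier plate rear edge y=-.088 z .018, glass etc.
for k,p in {'rearR':w(.025,-.088,.018),'rearL':w(-.025,-.088,.018),'bfR':w(.016,-.069,.044),'bfL':w(-.016,-.069,.044),'brR':w(.016,-.083,.044),'fr':w(.044,-.018,.038)}.items():
    u=proj(p,'wrist',s); print(k,u.round(1)); cv2.drawMarker(im,tuple(int(v) for v in u.round()),(0,0,255),cv2.MARKER_CROSS,7,1)
cv2.imwrite('pics/w4.png',cv2.resize(im[150:400,0:400],None,fx=2,fy=2))
E
```

```text
t 7.55 fix mm [  0.  -97.7] z 26.7 F [-0.4 -0.1  0.2] w 0.0
rot units to nominal [ 0.    0.01 -0.04]
units [-0.026  0.001  0.018]
rearR [304.5 238.5]
rearL [306.9 339.2]
bfR [250.1 281.3]
bfL [255.4 355. ]
brR [287.3 281.2]
fr [113.6 205.6]
```

View pics/w4.png

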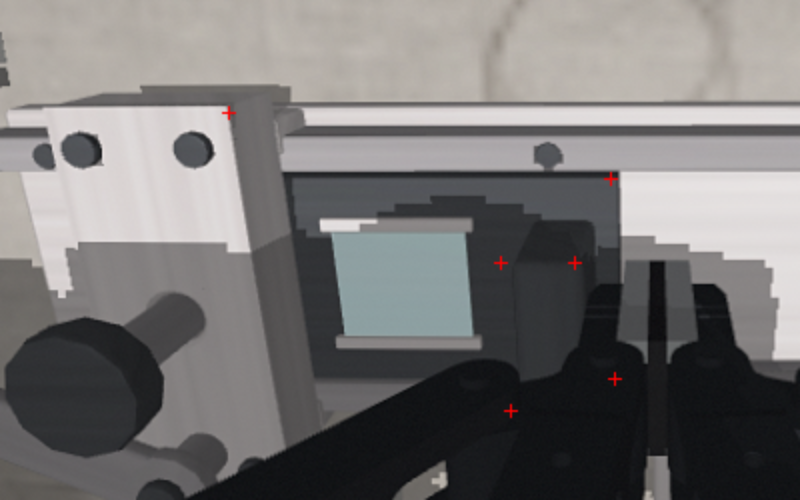

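```bash

python3 -m jog '{"linear":[[-0.03,0,0],[-0.02,0,0],[0,0,0],[0,0,0]],"rot":[[0,0,0],[0,0,0],[0,0,0],[0,0,0]]}' >/dev/null; python3 go.py 0 -95.7 26
python3 - <<'E'
from go import *
s=r.sense(); im=eyes.read_camera('wrist')[:,:,::-1].copy(); cv2.imwrite('pics/w5raw.png',im)
g=cv2.cvtColor(im,cv2.COLOR_BGR2GRAY)
u=proj(np.array([w(.022,-.088,.018),w(.03,-.018,.038),w(.016,-.083,.018)]),'wrist',s); print(u.round(1))
for row in (240,243,246): print(row,g[row,296:318])
for row in (210,220,230,240): print(row,g[row,108:130])
print(s['time_s'])
E
```

```text
t 8.0333 fix mm [  0.3 -96.2] z 26.9 F [-0.  -0.9 -1. ] w -0.0
rot units to nominal [-0.   -0.   -0.04]
units [-0.013  0.009  0.023]
[[308.1 245.6]
 [123.7 242. ]
 [297.1 258.5]]
240 [ 85  86  85  87  87  86  86  87  85  86  86  86  75  80 168 227 222 221
 221 221 220 221]
243 [ 84  84  83  84  84  83  83  83  83  83  83  83  72  84 177 231 226 225
 225 225 225 225]
246 [ 85  85  86  86  85  83  85  84  85  85  86  85  73  82 177 231 225 224
 224 224 223 223]
210 [217 217 217 218 216 213 212 210 210 212 163 108  83  97 105 105 106 107
 107 108 106 107]
220 [ 63 161 223 219 219 216 214 213 212 209 210 213 140 100 102 102 104 106
 107 106 109 108]
230 [ 44 115 199 221 218 220 219 217 214 213 210 210 211 174 112 100 102 104
 106 107 107 109]
240 [219 217 216 216 215 216 216 219 218 215 214 212 211 210 212 149 105 103
 103 104 107 108]
8.0333
```

```bash

python3 -m jog '{"linear":[[0.2,0,0],[0.1,0,-0.6],[0,0,-0.9],[-0.1,0,-0.3],[-0.5,0,0]],"rot":[[0,0,0],[0,0,0],[0,0,0],[0,0,0],[0,0,0]]}' >/dev/null
python3 -m jog '{"linear":[[-0.7,0,0],[-0.7,0,0],[-0.6,0,0],[-0.1,0,0],[0,0,0]],"rot":[[0,0,0],[0,0,0],[0,0,0],[0,0,0],[0,0,0]]}' >/dev/null; python3 go.py 1 -1 70
```

```text
t 8.9167 fix mm [ 0.4 -0.9] z 98.9 F [-0.8 -0.3 -0.6] w 0.0
rot units to nominal [0.   0.02 0.01]
units [ 0.003 -0.014  0.721]
```

```bash

python3 -m jog '{"linear":[[0,0,0.4],[0,0,0.3],[0,0,0.1],[0,0,0.1],[0,0,0.1]],"rot":[[0,0,0],[0,0,0],[0,0,0],[0,0,0],[0,0,0]]}' >/dev/null; python3 go.py | head -1
python3 -m jog '{"linear":[[0,0,0.1],[0,0,0.1],[0,0,0]],"rot":[[0,0,0],[0,0,0],[0,0,0]]}' >/dev/null; python3 go.py | head -1
```

```text
t 9.3333 fix mm [ 0.1 -2.8] z 58.9 F [-3.7 -1.8  3.9] w 0.0
t 9.5833 fix mm [ 0.7 -1.9] z 50.4 F [-0.2  1.4 -1.4] w -0.0
```

```bash

python3 -m jog '{"linear":[[0,0,0.1],[0,0,0.05],[0,0,0]],"rot":[[0,0,0],[0,0,0],[0,0,0]]}' >/dev/null; python3 go.py | head -1
python3 -m jog '{"linear":[[0,0,0.05],[0,0,0.05],[0,0,0]],"rot":[[0,0,0],[0,0,0],[0,0,0]]}' >/dev/null; python3 go.py | head -1
```

```text
t 9.8333 fix mm [ 1.3 -1.7] z 46.0 F [-3.3 -0.9 11.1] w -0.0
t 10.0833 fix mm [ 1.6 -1.7] z 45.7 F [-13.2  -3.   43.4] w -0.0
```

```bash

python3 -m jog '{"linear":[[0,0,-0.6],[0,0,-0.8],[0,0,0],[-0.7,0.5,0],[-0.7,0.35,0]],"rot":[[0,0,0],[0,0,0],[0,0,0],[0,0,0],[0,0,0]]}' >/dev/null; python3 -m jog '{"linear":[[0,0,0],[0,0,0]],"rot":[[0,0,0],[0,0,0]]}' >/dev/null
python3 go.py -35 54 58
python3 - <<'E'
from go import *
s=r.sense(); im=eyes.read_camera('wrist')[:,:,::-1].copy()
for k in (1.05,1.15,1.25):
    u=proj(w(-.032+.05*np.cos(k),.05*np.sin(k),.072),'wrist',s); print(k,u.round(1)); cv2.drawMarker(im,tuple(int(v) for v in u.round()),(0,0,255),cv2.MARKER_CROSS,7,1)
u=proj(w(0,0,.046),'wrist',s);cv2.drawMarker(im,tuple(int(v) for v in u.round()),(0,255,0),cv2.MARKER_CROSS,7,1)
cv2.imwrite('pics/w6.png',im)
E
```

```text
t 10.6667 fix mm [-33.2  24.5] z 97.1 F [-0.1 -1.1 -0.5] w 0.01
rot units to nominal [0.   0.31 0.5 ]
units [-0.714  0.017  0.995]
1.05 [291.3 225. ]
1.15 [286.6 233.7]
1.25 [282.8 242.7]
```

View pics/w6.png

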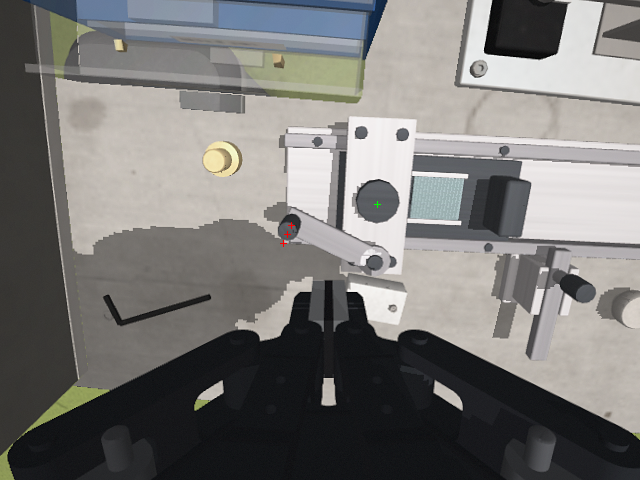

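```bash

python3 -m jog '{"linear":[[-0.35,0,0],[-0.4,0,0],[0,0,0.4],[0,0,0.5],[0,0,0]],"rot":[[0,0.15,0.25],[0,0.15,0.25],[0,0,0],[0,0,0],[0,0,0]]}' >/dev/null; python3 go.py -31 55 57;  python3 -m jog '{"linear":[[0,0,0]],"rot":[[0,0,0]]}' >/dev/null; python3 go.py -31 55 57
```

```text
t 11.1333 fix mm [-34.8  24. ] z 59.3 F [-0.5 -0.1  0.1] w -0.0
rot units to nominal [0.08 0.31 0.47]
units [-0.769 -0.125  0.075]
t 11.2167 fix mm [-33.9  24.2] z 61.3 F [ 0.  -0.3  1.2] w -0.0
rot units to nominal [0.05 0.31 0.48]
units [-0.765 -0.102  0.126]
```

```bash
python3 - <<'E'
from go import *
s=r.sense(); print(s['q'].round(3),s['position'],s['eef_rot'].round(3))
E
```

```text
[ 0.082  0.246 -0.492  0.837  0.025  3.141] [0.45617118 0.12543603 0.06128183] [[ 0.082 -0.997 -0.006]
 [-0.996 -0.082  0.025]
 [-0.025  0.004 -1.   ]]
```

```bash

python3 -m jog '{"linear":[[0,0,-0.8],[0,0,0],[0,0,0],[0,0,0],[0,0,0]],"rot":[[0,0,-0.5],[0,0,-0.9],[0,0,-0.9],[0,0,-0.9],[0,0,-0.9]]}' >/dev/null
python3 -m jog '{"linear":[[0,0,0],[0,0,0],[0,0,0]],"rot":[[0,0,-0.9],[0,0,-0.9],[0,0,0]]}' >/dev/null; python3 go.py -31 57 60; python3 -c "
from h import *;print(r.sense()['q'].round(2))"
```

```text
t 11.8833 fix mm [-32.1  23.5] z 95.3 F [ 0.4 -0.4  0.1] w -0.0
rot units to nominal [-0.08  0.31  6.4 ]
units [-0.695 -0.424  0.902]
[ 0.08  0.21 -0.44  0.92  0.03  2.67]
```

```bash
python3 go.py -22 66 95 | tail -1
python3 -m jog '{"linear":[[-0.4,-0.35,0],[-0.4,-0.35,0],[0,0,0]],"rot":[[0,0.2,0],[0,0.1,0],[0,0,0]]}' >/dev/null; python3 go.py -22 66 58
```

```text
units [-0.801 -0.741  0.033]
t 12.1333 fix mm [-22.7  67.7] z 96.0 F [ 0.6 -1.1  0.8] w -0.0
rot units to nominal [-0.17  0.03  6.38]
units [0.044 0.017 0.95 ]
```

```bash

python3 -m jog '{"linear":[[0,0,0.5],[0,0,0.4],[0,0,0.05],[0,0,0]],"rot":[[0,0,0],[0,0,0],[0,0,0],[0,0,0]]}' >/dev/null; python3 go.py -22 66 58
python3 -m jog '{"linear":[[0.18,-0.06,0],[0.18,-0.06,0],[0.18,-0.04,0],[0.18,-0.01,0]],"rot":[[0,0,0],[0,0,0],[0,0,0],[0,0,0]]}' >/dev/null; python3 go.py 9 17 58;
```

```text
t 12.4667 fix mm [-24.7  65. ] z 56.4 F [ 0.1 -0.3 -0.4] w 0.0
rot units to nominal [-0.1   0.02  6.37]
units [ 0.012 -0.071 -0.039]
t 12.8 fix mm [-2.  43.1] z 58.0 F [-0.3  2.3 -0.2] w -0.0
rot units to nominal [-0.17  0.02  6.38]
units [ 0.703  0.08  -0.   ]
```

```bash

python3 -m jog '{"linear":[[0.18,0.01,0],[0.18,0.03,0],[0.18,0.04,0],[0.1,0.04,0],[0,0,0]],"rot":[[0,0,0],[0,0,0],[0,0,0],[0,0,0],[0,0,0]]}' >/dev/null; python3 go.py 9 17 58
python3 -m jog '{"linear":[[0.05,0.03,0],[0.05,0.03,0],[0,0,0]],"rot":[[0,0,0],[0,0,0],[0,0,0]]}' >/dev/null; python3 go.py 9 17 58
```

```text
t 13.2167 fix mm [ 4.3 17.6] z 56.8 F [ 0.2 -0.4  0.6] w 0.0
rot units to nominal [-0.12  0.01  6.36]
units [ 0.07  -0.096 -0.029]
t 13.4667 fix mm [ 3.8 14. ] z 56.7 F [ 0.2  0.5 -0.4] w -0.0
rot units to nominal [-0.12  0.02  6.38]
units [-0.002 -0.15  -0.03 ]
```

```bash
python3 - <<'E'
from go import *
s=r.sense(); im=eyes.read_camera('wrist')[:,:,::-1].copy()
for k in (0,.2,.4):
    u=proj(w(-.032+.05*np.cos(k),.05*np.sin(k),.072),'wrist',s); print(k,u.round(1)); cv2.drawMarker(im,tuple(int(v) for v in u.round()),(0,0,255),cv2.MARKER_CROSS,7,1)
cv2.imwrite('pics/w7.png',im)
E
```

```text
0 [376.2 302.8]
0.2 [352.8 293.4]
0.4 [327.4 288.4]
```

View pics/w7.png

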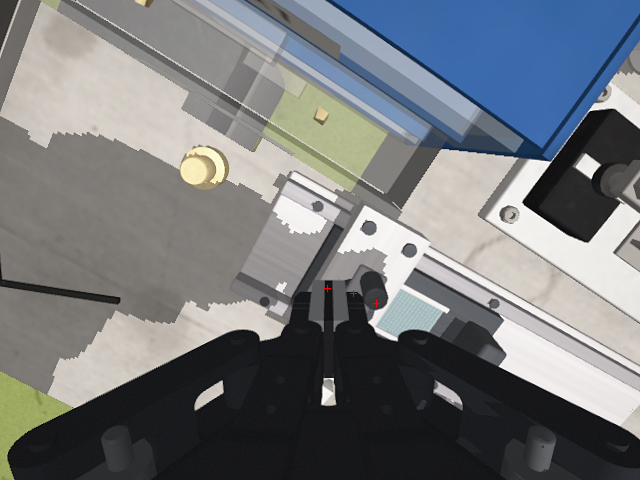

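```bash

for i in 1 2; do python3 -m jog '{"linear":[[0.06,-0.07,0],[0.06,-0.07,0],[0.06,0,0],[0,0,0]],"rot":[[0,0,0],[0,0,0],[0,0,0],[0,0,0]]}' >/dev/null; python3 go.py | head -1; done
```

```text
t 13.85 fix mm [ 8.  13.9] z 55.9 F [-10.9  11.5   6. ] w 0.0
t 14.1833 fix mm [10.1 14.1] z 54.8 F [-23.6  22.9  13.4] w 0.0
```

```bash

python3 -m jog '{"linear":[[-0.3,0,0],[-0.4,0,0],[0,0,-0.8],[0,0,-0.9],[0,0.5,-0.5]],"rot":[[0,0,0],[0,0,0],[0,0,0],[0,0,0],[0,0,0]]}' >/dev/null
python3 -m jog '{"linear":[[-0.3,0.9,-0.3],[-0.3,0.9,0],[0,0,0],[0,0,0]],"rot":[[0,0,0],[0,0,0],[0,0,0],[0,0,0]]}' 
python3 - <<'E'
from go import *
s=r.sense(); im=eyes.read_camera('wrist')[:,:,::-1].copy()
t=eyes.read_camera('top')[:,:,::-1].copy(); sd=eyes.read_camera('side')[:,:,::-1].copy()
P={'k0':w(.018,0,.072),'k.1':w(-.032+.05*np.cos(.1),.05*np.sin(.1),.072),'knob':w(-.036,-.115,.06),'block':w(0,-.076,.044)}
for n,i in(('wrist',im),('side',sd),('top',t)):
    for k,p in P.items():
        u=proj(p,n,s); print(n,k,u.round(1)); cv2.drawMarker(i,tuple(int(v) for v in u.round()),(0,0,255),cv2.MARKER_CROSS,5,1)
a=cv2.resize(sd[190:390,250:450],(600,600),interpolation=cv2.INTER_CUBIC); cv2.imwrite('pics/s8.png',a)
cv2.imwrite('pics/w8.png',im); cv2.imwrite('pics/t8.png',cv2.resize(t[170:310,240:470],None,fx=3.4,fy=3.4))
E
```

```text
time_s: 14.93
position: [0.4034, 0.106, 0.1561]
eef_rot: [[0.527, -0.85, 0.009], [-0.85, -0.527, 0.004], [0.001, -0.01, -1.0]]
force: [1.7, 0.7, -0.1]
width: 0.002
wrist k0 [423.9 100.8]
wrist k.1 [416.6  96.8]
wrist knob [513.8 258.3]
wrist block [489.5 183.7]
side k0 [333.8 221.4]
side k.1 [331.5 219.9]
side knob [361.8 283.6]
side block [359.5 265.3]
top k0 [321.8 213.8]
top k.1 [319.2 213.9]
top knob [383.1 243.5]
top block [361.5 226.9]
```

View pics/s8.png

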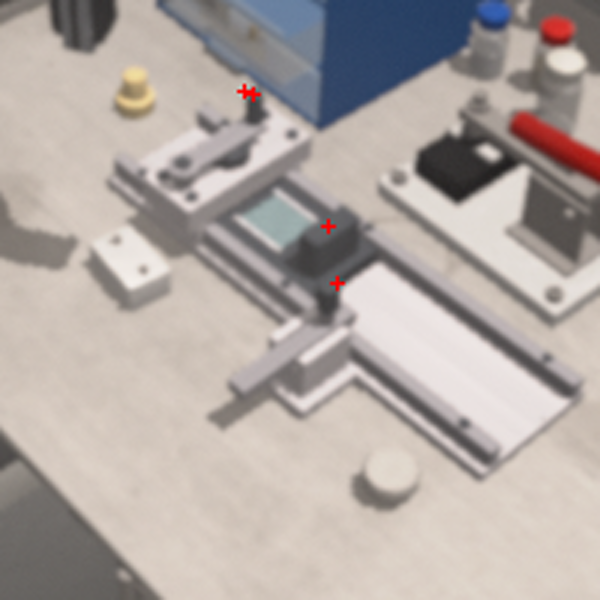

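View pics/w8.png

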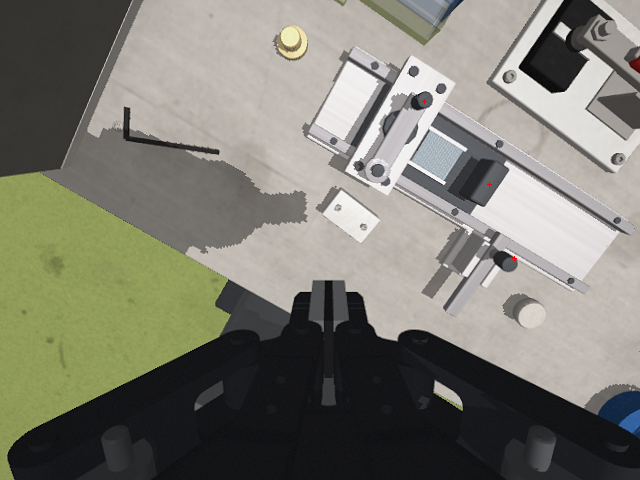

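```bash
python3 -c "
from workcell import r
print(r.sign_off())"
```

```text
the job is handed in; nothing more can be done
None
```

The job is done as asked and handed in at about 15 s of the 54 s allowed. No verdict was reported.

1. **Stop bolt:** I drew it back to its hard stop. The push force rose to about 25 N with no further movement.
2. **Carrier:** I pushed it low on the block, down on its track. The last wrist picture before pressing put its hole about 0.7 mm short of the pin's axis, inside the pin's 3 mm draw-in.
3. **Pin:** I pressed it home. The fingertips stopped at z = 45.7–46.0 mm, where the seated head should be at 46 mm. The force rose to 43 N at the fingertips. The 40 N limit is stated for the arm and the gripper's body, so I took it not to apply, but I could not confirm that.
4. **Keeper:** I swung it over the head against its stop. It held about 33 N without moving, and the final pictures show the peg at angle 0 and the arm over the head.

**Problems on the way:**
- On the way to the keeper, the last joint ran into its range limit (3.14 rad) and the arm stopped short. I turned the tool about 29° and carried on.
- In the final pictures the bolt knob sits about 2–4 mm farther out than my estimate. That is in line with an offset already seen in my first fit.

The loose parts beside the fixture look undisturbed, and the robot was clear of everything at the end.

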